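Angle the profile past the post into the gauging bay

TASK

Slide the aluminium profile along the worktop into the blue gauging bay by pushing it with the fingers, never gripping or lifting it: angle it so that its red end goes in behind the white post first while the black end is still outside, then push the black end in too, until the whole length lies flat against the bay's back fence with the red end on the post's side. Leave the other things where they are, and finish with the robot clear of everything.

Things in the scene. Friction and masses are not known exactly. Their poses are not given: they have to be found in the camera images.
- profile: the work piece: straight aluminium slotted profile lying on the worktop, 200 long x 24 wide x 25 high, 0.2 to 0.45 kg, free to slide. Origin at the centre of its underside; its y axis runs along its length toward the red end, its x axis across its width, z up
- red_end (a point): centre of the profile's red-capped end face (100 mm along +y from the profile's middle, 12.5 mm above its underside)
- black_end (a point): centre of the profile's black-capped end face (100 mm along -y from the profile's middle, 12.5 mm above its underside)
- bay: blue gauging bay fixed to the worktop, open toward the robot side: a straight back fence 30 high, and an end cheek 30 high and 16 thick at each end. Origin on the worktop at the middle of the fence's inner (front) face; x axis points into the fence, away from the mouth; y axis runs along the fence. Inner faces of the cheeks are at y = +120 and -120 mm and the cheeks reach forward to x = -45 mm; the fence is 16 thick
- post: fixed round white post, 20 diameter, 45 high, standing on the worktop in front of the bay's mouth near its +y end (about 75 mm in front of the fence, 50 to 70 mm to +y of the bay's middle). Origin at the centre of its foot; axes parallel to the bay's
- weight: bystander, loose, to be left alone: pale tan 200 g check weight with a knob, 28 dia x 46 high mm; origin at its underside
- jaw_insert: bystander, loose, to be left alone: grey grooved steel jaw insert, 25 x 50 x 13 mm; origin at its underside
- screw_bin: bystander, loose, to be left alone: small yellow open bin of screws, 66 x 100 x 32 mm; origin at its underside
There are look-alikes about, which are no part of the job. What is shaped like the post but purple is not meant.

How it is judged:
By the outcome, as a careful person would: the job done as asked, in the order asked, and still so for the second after the job is handed in, with the robot touching nothing.
It also fails if it takes over 72 s, if anything falls off the work surface, if the arm or the gripper's body presses on something with over 40 N, if the wrist force passes 120 N, or if a joint passes its speed limit or range.

ROBOT

A 7-joint arm with a two-finger parallel gripper is mounted at the origin on a cart in front of the work surface, level with it; the furniture and walls round the work are solid. World frame = base frame: x ahead of the robot, y to its left, z up, the work surface at z = 0. Lengths are in m, angles in rad, forces in N, time in s.
With the tool pointing down it reaches from about 0.425 to 0.825 m from the base axis. Payload 3.6 kg.
Tool frame: the origin (TCP) lies midway between the tips of the shut fingers; the grasp point (between the pads) lies 19 mm behind it; z points along the fingers, y is the direction in which the jaws open and shut (so a half turn about z gives the same grasp; the last joint's range is limited). The gripper opens to 93 mm and grips with 3 to 60 N. Pads are 15 mm wide; open, the fingers measure 128 mm over their backs; the gripper's body (75 mm by 188 mm) begins 65 mm behind the grasp point.
Start: joints at [-1.163, 0.615, -0.013, 1.423, 0.008, 1.103, -0.04], TCP at [0.273, 0.59, 0.219] pointing down, gripper open.
Joint ranges: [-3.12, 3.12], [-0.3, 2.06], [-1.34, 1.32], [0.26, 2.42], [-1.36, 4.5], [0.01, 1.98], [-2.84, 2.84]. Speed limits (rad/s): [2.79, 2.79, 3.14, 3.14, 3.14, 3.14, 3.14].

INTERFACE

Orientations are given as a unit quaternion [w, x, y, z].
In Python, from rig import observe, capture, finish_job gives the robot as it stands.
- The arm moves only by the tool jog_arm, never from a script. Its argument "deltas" is a list that holds one entry, the list of rows, each a list of 7 numbers: the opening, from 0 (shut) to 1 (fully open), then the shift along the world's x, y, z in m, then the turn, a rotation vector about the world's x, y, z in degrees. In form: [[[jaw, tx, ty, tz, rx, ry, rz], ...]]. A call has 1 to 20 rows; each row is the pose to reach, as a shift and turn from the pose measured when the call began; what a row does not reach only later rows make up. A row lasts 1/12 s, in which the tool goes at most 41.7 mm and 7.16 degrees, less where a joint would pass 70% of its speed; a pose out of reach is approached as far as the arm can. A call with a gripper value outside its range is refused whole. The fingers move at their own pace and stop on an object; "newtons" is the grip in N (left out, the last holds). Time passes only in rows, so rows that repeat a pose let the fingers close. It gives the time, the measured TCP pose, the force and the opening at its end, in the units of the state.
- observe(): the state, without advancing time (a new reading comes with each control period).
- capture(name): name is "side" or "top"; returns a dict with "pixels" (384x512x3 uint8, red, green, blue), "K" (3x3 intrinsics, pixels), "distortion" ([k1, k2, p1, p2, k3] as OpenCV has them; the pictures are not rectified), "rvec" (rotation vector, rad) and "tvec" (3), from world to camera coordinates, as OpenCV has them. Camera axes: x right, y down, z forward; pixel columns grow to the right and rows downward; lengths in m; the calibration is good to about 2 mm. A picture is of the moment at which its call begins. There is no depth.
- finish_job(): hands the job in, once; it reports no verdict.
The state is a dict: "time": time; "joints": joint angles; "joint_vel": joint speeds; "tau": joint torques, N m; "tool_pos": TCP position; "eef_rot": TCP orientation; "contact_force": force on the tool from outside, world axes, zero at the start; "torque": the same for the moment, N m; "width": finger opening in m.
Only numpy, scipy, OpenCV 4.12 (cv2) and the standard library are available. Lean on these libraries where they do the work, as an engineer would, in place of code of your own. Each camera call takes 0.05 s, during which the arm holds its last target.

## Working session

There is one attempt and no reset: what is moved stays moved. The work goes in short steps, Python scripts to look and compute and a tool call to move; the robot and the scene stay as the last step left them, time stands still between calls to the robot, and variables do not carry over. Pictures are saved under pics/ and viewed, and the job is handed in when it is done.

Besides the shell and the picture viewer there is one more tool, called after ">>>" as name(argument=value, ...), one argument or row to a line, values as JSON. jog_arm: Moves the arm, as the interface text tells. Its arguments: {"type":"object","properties":{"deltas":{"type":"array"},"newtons":{"type":"number"}},"required":["deltas"]}

```bash
mkdir -p pics; ls; python3 - <<'E'
from rig import observe,capture
import cv2
s=observe();print({k:s[k] for k in ('time','tool_pos','eef_rot','width','contact_force')})
for n in('side','top'):
    c=capture(n);cv2.imwrite(f'pics/{n}0.png',c['pixels'][:,:,::-1]);print(n,c['K'],c['distortion'],c['rvec'],c['tvec'])
E
```

```text
pics
{'time': 0.0, 'tool_pos': array([0.27287447, 0.58909253, 0.21748795]), 'eef_rot': array([-2.46080598e-04,  2.15179515e-01,  9.76573694e-01, -1.23971486e-03]), 'width': 0.09311340905138885, 'contact_force': array([ 0.48932147, -0.07034084, -0.5980318 ])}
side [[410.17496392   0.         249.37281517]
 [  0.         410.17496392 185.59506553]
 [  0.           0.           1.        ]] [-0.04778755  0.          0.          0.          0.        ] [ 0.38515001 -2.70553532  1.23788607] [0.50671695 0.19358464 0.7352456 ]
top [[367.37064496   0.         252.28807865]
 [  0.         367.37064496 195.08277215]
 [  0.           0.           1.        ]] [-0.10941252  0.          0.          0.          0.        ] [ 2.20020783 -2.00196529  0.21437855] [-0.14405878  0.55293856  0.95857475]
```

View pics/top0.png

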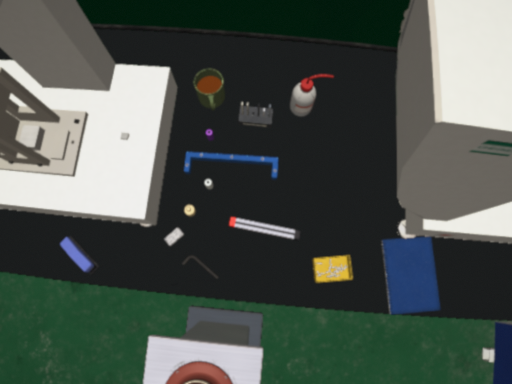

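View pics/side0.png

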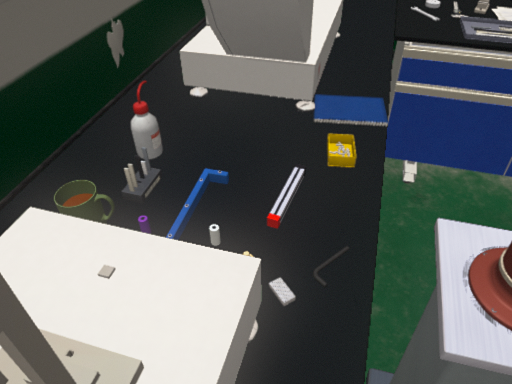

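```bash
cat > h.py <<'E'
import numpy as np,cv2
from rig import observe,capture
def proj(c,P):
    return cv2.projectPoints(np.array(P,float).reshape(-1,1,3),c['rvec'],c['tvec'],c['K'],c['distortion'])[0].reshape(-1,2)
def unproj(c,uv,z):
    uv=np.array(uv,float).reshape(-1,1,2)
    n=cv2.undistortPoints(uv,c['K'],c['distortion']).reshape(-1,2)
    R=cv2.Rodrigues(c['rvec'])[0];t=np.ravel(c['tvec']);o=-R.T@t
    d=np.c_[n,np.ones(len(n))]@R
    s=(z-o[2])/d[:,2]
    return o+s[:,None]*d
def crop(c,name,x0,y0,w,h,f):
    im=c['pixels'][y0:y0+h,x0:x0+w,::-1]
    cv2.imwrite('pics/'+name,cv2.resize(im,None,fx=f,fy=f,interpolation=cv2.INTER_CUBIC))
E
python3 - <<'E'
from h import *
t=capture('top');s=capture('side')
crop(t,'t1.png',150,110,200,150,4);crop(s,'s1.png',120,130,240,180,3)
print(proj(t,[[0,0,0],[.27,.59,.22],[.5,0,0],[.5,.2,0]]))
print(proj(s,[[0,0,0],[.27,.59,.22],[.5,0,0],[.5,.2,0]]))
E
```

```text
[[199.22440993 398.75622038]
 [-38.52603919 273.0205832 ]
 [218.87925982 218.02296302]
 [151.39742854 211.50365685]]
[[524.70466472 290.78202954]
 [365.32435701 741.34729026]
 [262.9030748  237.32572274]
 [232.29035011 320.14130595]]
```

View pics/t1.png

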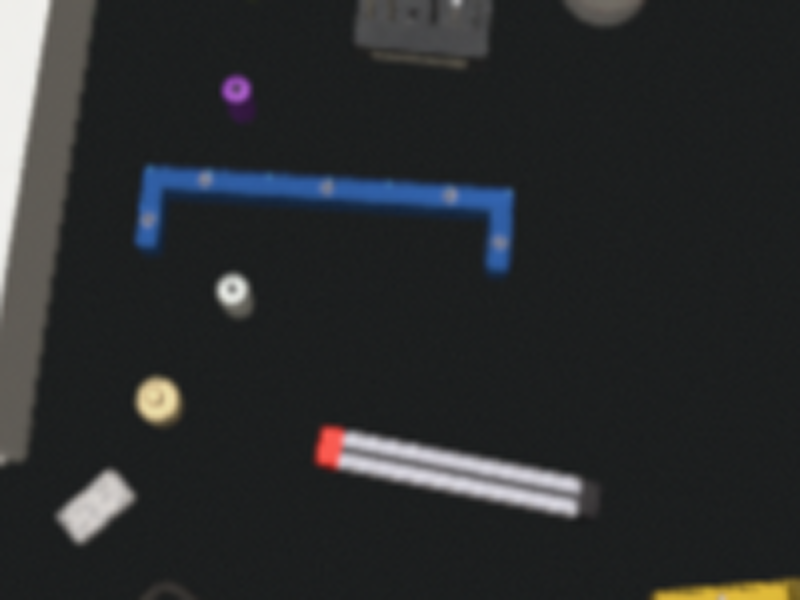

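View pics/s1.png

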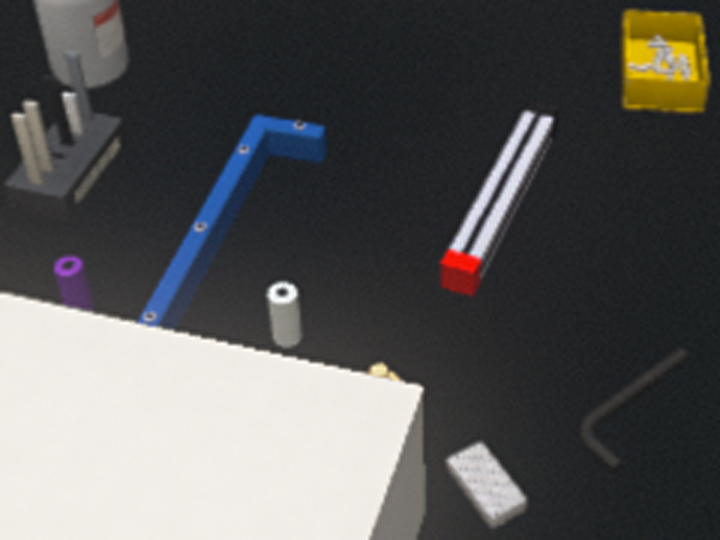

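```bash
cat > meas.py <<'E'
from h import *
t=capture('top');s=capture('side')
f=lambda P:[(150+(u+.5)/4-.5,110+(v+.5)/4-.5) for u,v in P]
g=lambda P:[(120+(u+.5)/3-.5,130+(v+.5)/3-.5) for u,v in P]
np.set_printoptions(precision=4,suppress=True)
print('bay top: innerL, innerR, cheekLfront out/in, cheekR in/out, outerL,outerR\n',unproj(t,f([(163,193),(490,211),(135,246),(158,250),(486,270),(510,272),(146,166),(514,189)]),.03))
print('side: fence corner R outer?, cheekR front top',unproj(s,g([(258,117),(325,128),(320,140)]),.03))
print('post',unproj(t,f([(233,290)]),.045),unproj(s,g([(283,293)]),.045), )
print('prof',unproj(t,f([(323,427),(316,466),(600,484),(594,516)]),.025))
print('prof side',unproj(s,g([(445,252),(480,262),(528,110),(554,117)]),.025))
print('weight',unproj(t,f([(158,400)]),.046),'jaw',unproj(t,f([(95,506)]),.013),'bin',unproj(t,[(332,268)],.032))
print('machine bottom corner',unproj(t,[(156,222),(176,75)],0.))
print('purple',unproj(t,f([(237,90)]),.045))
E
python3 meas.py
```

```text
bay top: innerL, innerR, cheekLfront out/in, cheekR in/out, outerL,outerR
 [[ 0.6645  0.1004  0.03  ]
 [ 0.6729 -0.1391  0.03  ]
 [ 0.6226  0.1155  0.03  ]
 [ 0.6211  0.0983  0.03  ]
 [ 0.6283 -0.1398  0.03  ]
 [ 0.6285 -0.1572  0.03  ]
 [ 0.684   0.1158  0.03  ]
 [ 0.6914 -0.1552  0.03  ]]
side: fence corner R outer?, cheekR front top [[ 0.6831 -0.1492  0.03  ]
 [ 0.6267 -0.15    0.03  ]
 [ 0.6256 -0.1349  0.03  ]]
post [[0.5928 0.038  0.045 ]] [[0.5898 0.0399 0.045 ]]
prof [[ 0.5042 -0.0346  0.025 ]
 [ 0.4761 -0.0327  0.025 ]
 [ 0.4821 -0.233   0.025 ]
 [ 0.4592 -0.2303  0.025 ]]
prof side [[ 0.5014 -0.0458  0.025 ]
 [ 0.4753 -0.0428  0.025 ]
 [ 0.4786 -0.2207  0.025 ]
 [ 0.4567 -0.2173  0.025 ]]
weight [[0.509  0.0807 0.046 ]] jaw [[0.4338 0.1223 0.013 ]] bin [[ 0.386  -0.3287  0.032 ]]
machine bottom corner [[0.4706 0.1818 0.    ]
 [0.948  0.1919 0.    ]]
purple [[0.7435 0.0536 0.045 ]]
```

```bash
python3 - <<'E'
from h import *
t=capture('top');s=capture('side')
np.set_printoptions(precision=3,suppress=True)
crop(t,'t2.png',0,0,200,240,3)
for z in (0,.05,.1,.15,.2): print(z,unproj(s,[(260,262),(253,330)],z)[:,:2],unproj(t,[(148,221),(170,66),(0,205)],z)[:,:2])
E
```

```text
0 [[0.488 0.064]
 [0.46  0.208]] [[0.471 0.206]
 [0.979 0.217]
 [0.472 0.686]]
0.05 [[0.477 0.103]
 [0.451 0.235]] [[0.465 0.191]
 [0.949 0.201]
 [0.466 0.648]]
0.1 [[0.466 0.141]
 [0.442 0.263]] [[0.46  0.176]
 [0.919 0.185]
 [0.46  0.61 ]]
0.15 [[0.455 0.18 ]
 [0.434 0.29 ]] [[0.454 0.161]
 [0.89  0.17 ]
 [0.454 0.572]]
0.2 [[0.444 0.218]
 [0.425 0.317]] [[0.448 0.145]
 [0.86  0.154]
 [0.449 0.534]]
```

View pics/t2.png

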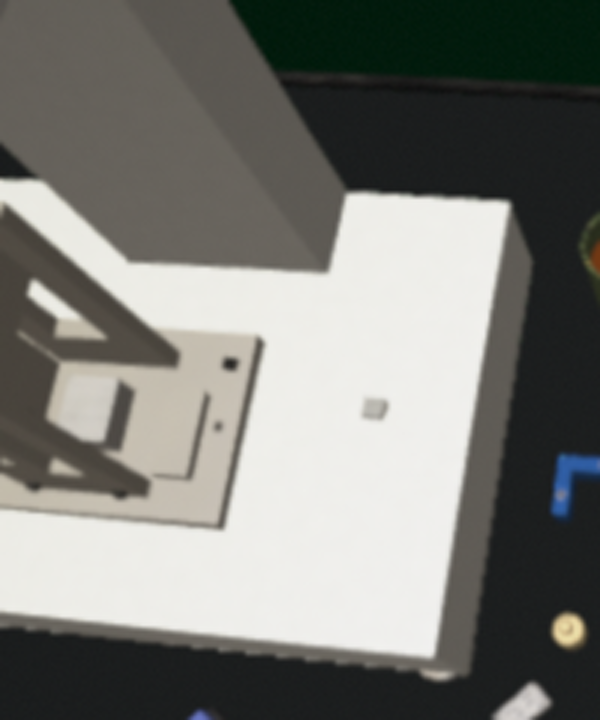

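>>> jog_arm(
  deltas=[
    [[1,0.014,-0.038,0,0,0,2],[1,0.028,-0.075,0,0,0,4],[1,0.042,-0.113,0,0,0,6],[1,0.056,-0.15,0,0,0,8],[1,0.07,-0.188,0,0,0,10],[1,0.084,-0.226,0,0,0,12],[1,0.098,-0.263,0,0,0,14],[1,0.112,-0.301,0,0,0,16],[1,0.127,-0.339,0,0,0,18],[1,0.131,-0.377,0,0,0,19.4],[1,0.135,-0.415,0,0,0,19.4],[1,0.139,-0.453,0,0,0,19.4],[1,0.143,-0.491,0,0,0,19.4],[1,0.147,-0.529,0,0,0,19.4],[1,0.151,-0.567,0,0,0,19.4],[1,0.155,-0.605,-0.02,0,0,19.4],[1,0.159,-0.643,-0.04,0,0,19.4],[1,0.163,-0.681,-0.06,0,0,19.4],[1,0.168,-0.718,-0.08,0,0,19.4],[1,0.168,-0.718,-0.1,0,0,19.4]],
  ],
)

```text
time: 2.07
tool_pos: [0.4424, -0.1366, 0.1185]
eef_rot: [0.002, 0.053, 0.999, -0.003]
contact_force: [0.0, -0.5, -0.0]
width: 0.0931
```

```bash
python3 - <<'E'
from h import *
t=capture('top');s=capture('side')
crop(t,'t3.png',150,110,200,150,4);crop(s,'s3.png',120,100,280,210,2.8)
print(observe()['tool_pos'],observe()['eef_rot'],observe()['joints'])
E
```

```text
[ 0.43896877 -0.13008247  0.1161456 ] [-3.06901885e-03  5.00653940e-02  9.98741226e-01  2.34393764e-05] [ 0.2075931   0.47738211  0.04512181  2.07712892 -0.03497502  0.59380971
  1.74741223]
```

View pics/s3.png

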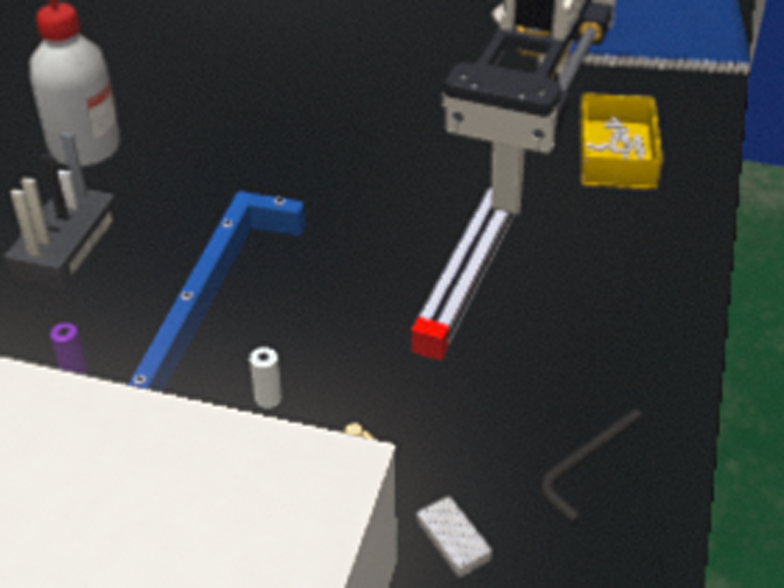

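>>> jog_arm(
  deltas=[
    [[1,0,0,-0.036,0,0,0],[1,0,0,-0.072,0,0,0],[1,0,0,-0.095,0,0,0],[1,0,0,-0.106,0,0,0],[1,0,0,-0.106,0,0,0],[1,0,0,-0.106,0,0,0]],
  ],
)

```text
time: 2.67
tool_pos: [0.4397, -0.1287, 0.0108]
eef_rot: [-0.003, 0.049, 0.999, 0.0]
contact_force: [0.3, -0.9, 1.1]
width: 0.093
```

```bash
python3 - <<'E'
from h import *
s=capture('side')
crop(s,'s4.png',200,100,160,120,5)
print(observe()['tool_pos'],observe()['eef_rot'],observe()['contact_force'])
E
```

```text
[ 0.44014876 -0.12909054  0.0113617 ] [-2.03343948e-03  4.90761859e-02  9.98792953e-01  1.72085471e-04] [ 0.822416   -0.02893889  0.02698461]
```

View pics/s4.png

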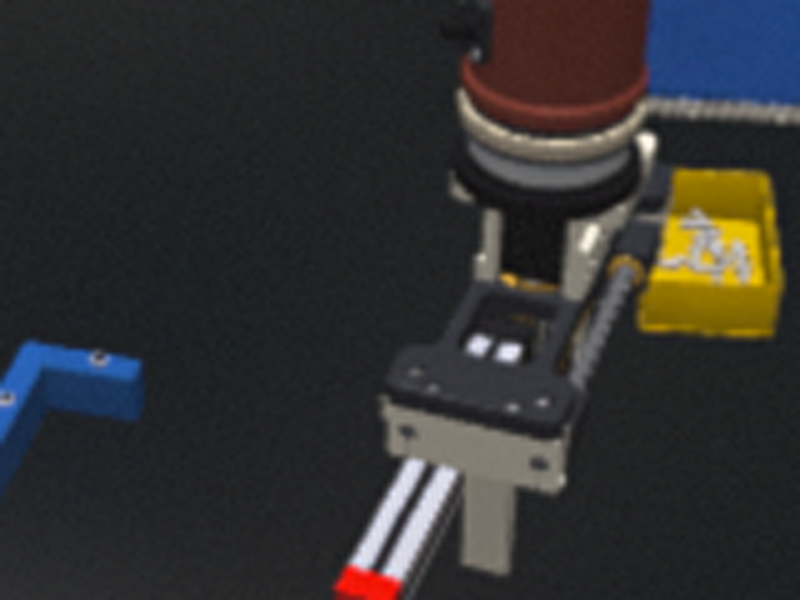

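>>> jog_arm(
  deltas=[
    [[1,0.007,0,-0.001,0,0,0],[1,0.012,-0.001,-0.001,0,0,0],[1,0.016,-0.001,-0.001,0,0,0],[1,0.019,-0.001,-0.001,0,0,0],[1,0.022,-0.001,-0.001,0,0,0],[1,0.026,0,-0.001,0,0,-1],[1,0.03,0.001,-0.001,0,0,-3],[1,0.034,0.002,-0.001,0,0,-5],[1,0.038,0.003,-0.001,0,0,-7],[1,0.042,0.004,-0.001,0,0,-8.5],[1,0.046,0.005,-0.001,0,0,-10],[1,0.05,0.006,-0.001,0,0,-12],[1,0.054,0.006,-0.001,0,0,-13.5],[1,0.058,0.007,-0.001,0,0,-15],[1,0.062,0.008,-0.001,0,0,-17],[1,0.066,0.008,-0.001,0,0,-18.5],[1,0.07,0.009,-0.001,0,0,-20],[1,0.074,0.009,-0.001,0,0,-21.5],[1,0.078,0.01,-0.001,0,0,-23],[1,0.081,0.01,-0.001,0,0,-23]],
  ],
)

```text
time: 4.38
tool_pos: [0.5221, -0.1189, 0.0103]
eef_rot: [-0.002, 0.248, 0.969, 0.001]
contact_force: [-3.6, 0.0, 1.3]
width: 0.0928
```

>>> jog_arm(
  deltas=[
    [[1,-0.02,0.01,0,0,0,0],[1,-0.03,0.015,0.02,0,0,0],[1,-0.03,0.015,0.06,0,0,0],[1,-0.03,-0.01,0.1,0,0,0],[1,-0.04,-0.05,0.1,0,0,0],[1,-0.04,-0.08,0.1,0,0,0]],
  ],
)

```text
time: 4.88
tool_pos: [0.4855, -0.2016, 0.1141]
eef_rot: [0.004, 0.247, 0.969, -0.0]
contact_force: [0.7, -1.4, -0.5]
width: 0.0932
```

```bash
python3 - <<'E'
from h import *
t=capture('top');s=capture('side')
crop(t,'t5.png',150,110,200,150,4);crop(s,'s5.png',120,100,240,180,3)
print(observe()['tool_pos'],observe()['eef_rot'],observe()['contact_force'])
E
```

```text
[ 0.48383546 -0.20749193  0.1124756 ] [ 0.00327215  0.25265367  0.96754815 -0.00244965] [-1.05784926 -0.13659777 -0.20544416]
```

View pics/t5.png

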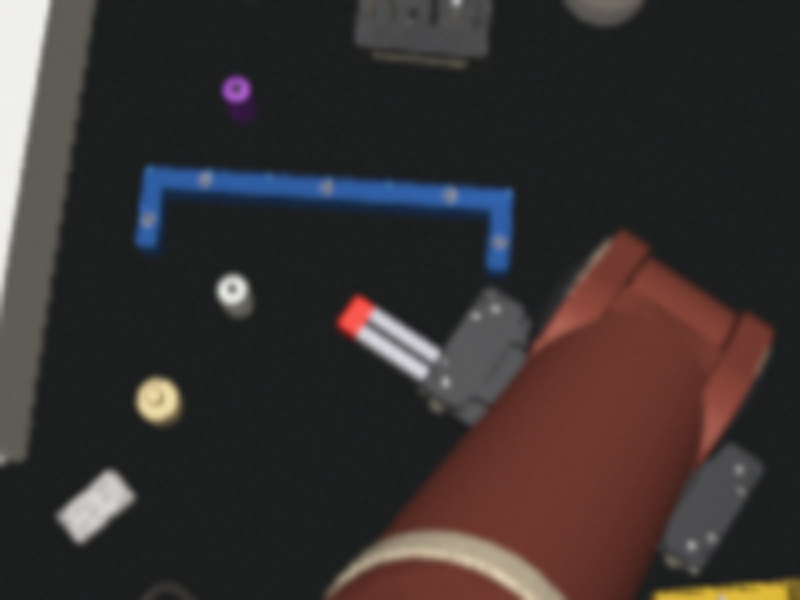

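View pics/s5.png

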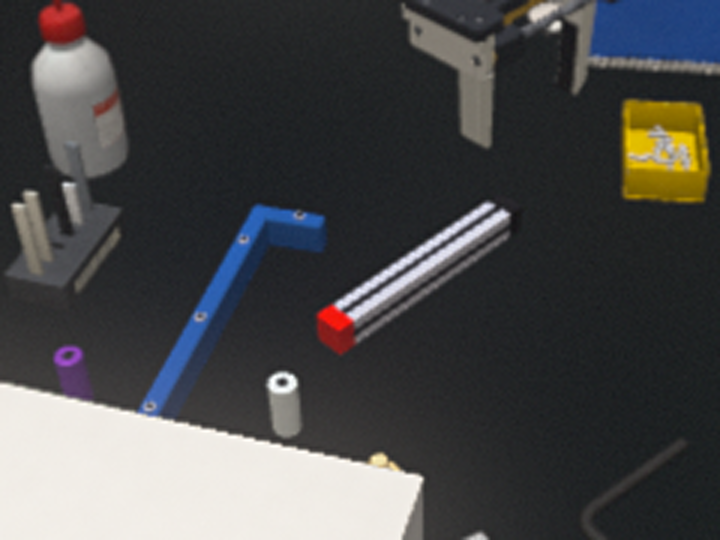

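```bash
python3 - <<'E'
from h import *
t=capture('top');s=capture('side')
np.set_printoptions(precision=4,suppress=True)
f=lambda P:[(150+(u+.5)/4-.5,110+(v+.5)/4-.5) for u,v in P]
g=lambda P:[(120+(u+.5)/3-.5,100+(v+.5)/3-.5) for u,v in P]
A=unproj(t,f([(360,295),(337,322),(372,307),(440,353),(356,338),(428,380)]),.025)
print(A)
for a,b in((2,3),(4,5)):
    d=A[a]-A[b];print(np.degrees(np.arctan2(d[0],d[1])))
B=unproj(s,g([(336,300),(318,313),(354,320),(490,201),(518,213)]),.025);print(B)
E
```

```text
[[ 0.6025 -0.051   0.025 ]
 [ 0.5811 -0.0365  0.025 ]
 [ 0.5945 -0.0605  0.025 ]
 [ 0.5653 -0.1123  0.025 ]
 [ 0.5706 -0.0513  0.025 ]
 [ 0.545  -0.1056  0.025 ]]
29.331672187029664
25.332348141164328
[[ 0.5898 -0.0669  0.025 ]
 [ 0.5979 -0.0502  0.025 ]
 [ 0.5704 -0.0501  0.025 ]
 [ 0.5077 -0.2115  0.025 ]
 [ 0.4828 -0.2022  0.025 ]]
```

>>> jog_arm(
  deltas=[
    [[0,-0.008,-0.043,0,0,0,-7],[0,-0.008,-0.043,0,0,0,-14],[0,-0.008,-0.043,0,0,0,-21],[0,-0.008,-0.043,0,0,0,-28],[0,-0.008,-0.043,0,0,0,-35],[0,-0.008,-0.043,0,0,0,-42],[0,-0.008,-0.043,0,0,0,-49],[0,-0.008,-0.043,0,0,0,-56],[0,-0.008,-0.043,0,0,0,-63],[0,-0.008,-0.043,0,0,0,-70],[0,-0.008,-0.043,0,0,0,-77],[0,-0.008,-0.043,0,0,0,-84],[0,-0.008,-0.043,-0.02,0,0,-89],[0,-0.008,-0.043,-0.05,0,0,-89],[0,-0.008,-0.043,-0.08,0,0,-89],[0,-0.008,-0.043,-0.095,0,0,-89],[0,-0.008,-0.043,-0.102,0,0,-89],[0,-0.008,-0.043,-0.102,0,0,-89],[0,-0.008,-0.043,-0.102,0,0,-89]],
  ],
)

```text
time: 6.67
tool_pos: [0.4768, -0.2427, 0.0091]
eef_rot: [0.001, 0.856, 0.517, 0.0]
contact_force: [0.7, 0.3, 1.0]
width: 0.0007
```

```bash
python3 - <<'E'
from h import *
t=capture('top');s=capture('side')
crop(t,'t6.png',150,110,200,150,4);crop(s,'s6.png',180,100,180,135,4)
print(observe()['tool_pos'],observe()['eef_rot'],observe()['contact_force'],observe()['width'])
E
```

```text
[ 0.47700276 -0.24347244  0.01001642] [1.82497234e-03 8.56152325e-01 5.16719813e-01 7.07815470e-04] [-0.59304607 -0.5677064   0.38474411] 0.00038898708998416463
```

View pics/t6.png

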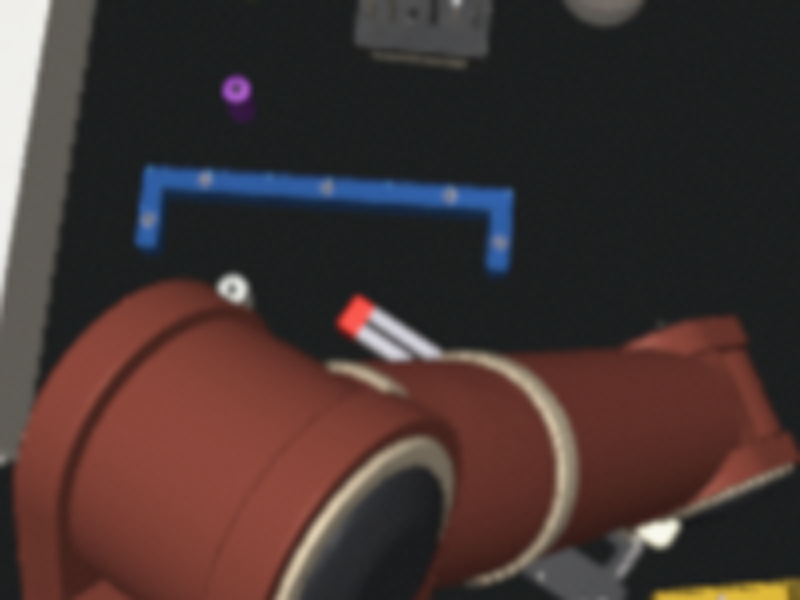

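View pics/s6.png

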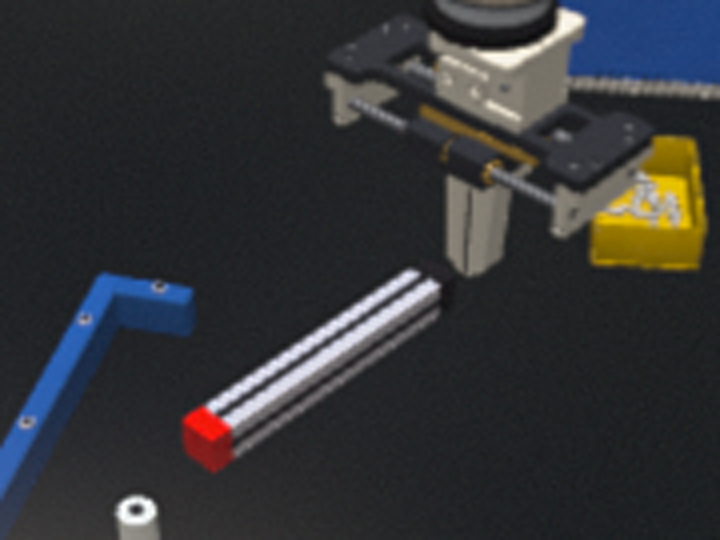

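>>> jog_arm(
  deltas=[
    [[0,0.004,0.007,-0.001,0,0,-0.5],[0,0.007,0.013,-0.001,0,0,-0.5],[0,0.009,0.016,-0.001,0,0,-0.5],[0,0.011,0.019,-0.001,0,0,-0.5],[0,0.013,0.022,-0.001,0,0,-0.5],[0,0.015,0.026,-0.001,0,0,-0.5],[0,0.017,0.03,-0.001,0,0,-0.5],[0,0.019,0.034,-0.001,0,0,-0.5],[0,0.021,0.038,-0.001,0,0,-0.5],[0,0.023,0.042,-0.001,0,0,-0.5],[0,0.025,0.046,-0.001,0,0,-0.5],[0,0.028,0.05,-0.001,0,0,-0.5],[0,0.03,0.054,-0.001,0,0,-0.5],[0,0.032,0.058,-0.001,0,0,-0.5],[0,0.034,0.062,-0.001,0,0,-0.5],[0,0.036,0.066,-0.001,0,0,-0.5],[0,0.037,0.069,-0.001,0,0,-0.5],[0,0.037,0.069,-0.001,0,0,-0.5]],
  ],
)

```text
time: 8.27
tool_pos: [0.5142, -0.1759, 0.0096]
eef_rot: [0.003, 0.859, 0.513, 0.0]
contact_force: [-1.3, -3.3, 4.2]
width: 0.0002
```

```bash
python3 - <<'E'
from h import *
t=capture('top');s=capture('side')
crop(t,'t7.png',150,110,200,150,4);crop(s,'s7.png',160,100,180,135,4)
print(observe()['tool_pos'],observe()['eef_rot'],observe()['contact_force'],observe()['width'])
E
```

```text
[ 0.51418709 -0.17587903  0.00951866] [3.05814638e-03 8.58706245e-01 5.12458669e-01 5.87910108e-04] [-1.42891842 -4.18808991  3.4613386 ] 0.000528895039111187
```

View pics/t7.png

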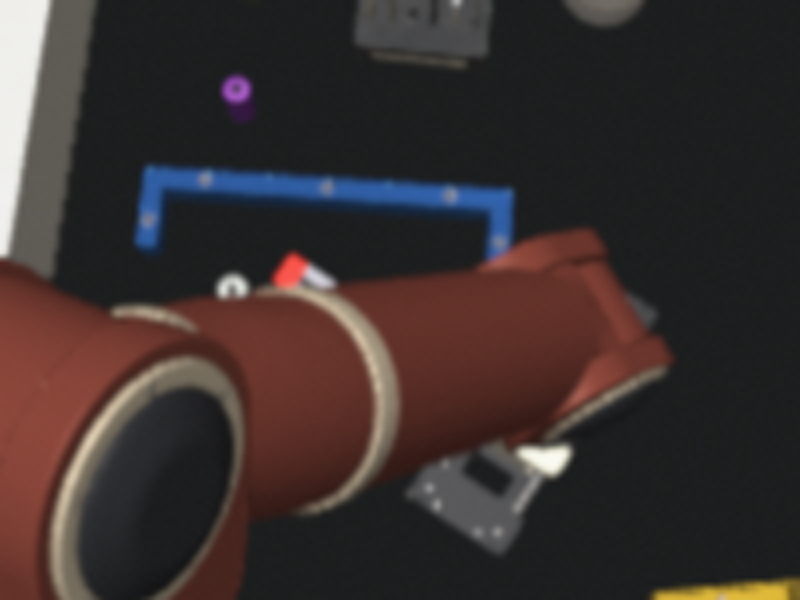

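View pics/s7.png

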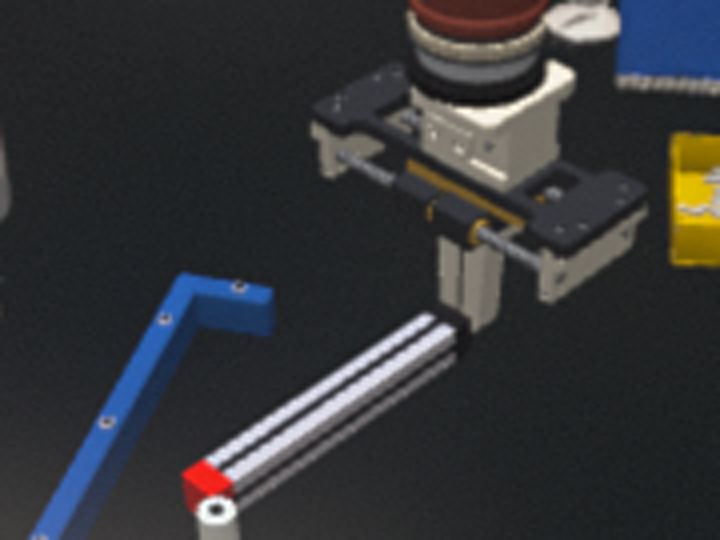

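```bash
python3 - <<'E'
from h import *
t=capture('top');s=capture('side')
np.set_printoptions(precision=4,suppress=True)
f=lambda P:[(150+(u+.5)/4-.5,110+(v+.5)/4-.5) for u,v in P]
g=lambda P:[(160+(u+.5)/4-.5,100+(v+.5)/4-.5) for u,v in P]
print(unproj(t,f([(294,252),(273,282),(312,265)]),.025))
print('side edge',unproj(s,g([(183,479),(203,459),(430,312),(233,485),(460,330)]),.025))
print('fence inner bottom',unproj(s,g([(205,337)]),0))
crop(t,'t7b.png',200,150,100,75,8)
E
```

```text
[[ 0.6301  0.0001  0.025 ]
 [ 0.6063  0.0128  0.025 ]
 [ 0.6216 -0.014   0.025 ]]
side edge [[ 0.6235  0.0058  0.025 ]
 [ 0.6187 -0.011   0.025 ]
 [ 0.534  -0.1612  0.025 ]
 [ 0.5966  0.0028  0.025 ]
 [ 0.5131 -0.15    0.025 ]]
fence inner bottom [[ 0.6659 -0.1322  0.    ]]
```

View pics/t7b.png

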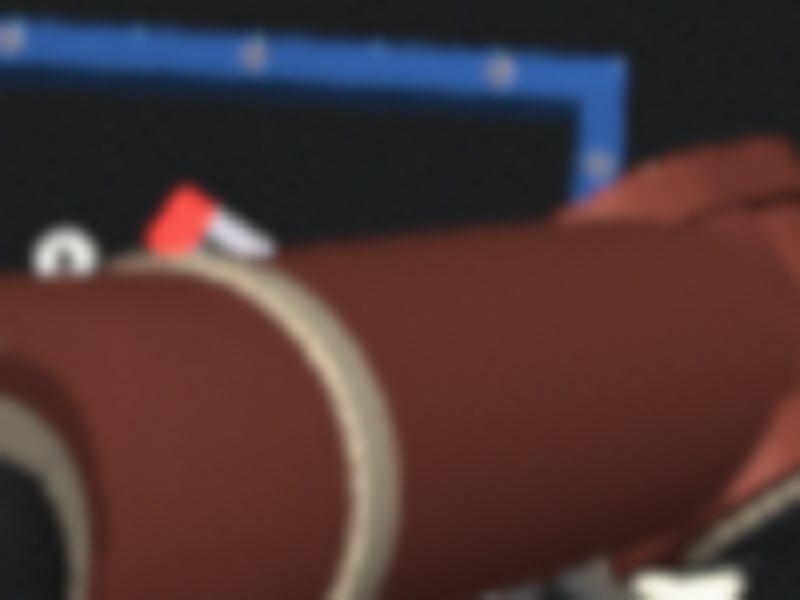

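>>> jog_arm(
  deltas=[
    [[0,0.002,0.004,0,0,0,0],[0,0.004,0.008,0,0,0,0],[0,0.006,0.012,0,0,0,0],[0,0.009,0.016,0,0,0,0],[0,0.011,0.02,0,0,0,0],[0,0.013,0.024,0,0,0,0],[0,0.015,0.028,0,0,0,0],[0,0.018,0.032,0,0,0,0],[0,0.02,0.036,0,0,0,0],[0,0.022,0.04,0,0,0,0],[0,0.024,0.044,0,0,0,0],[0,0.026,0.048,0,0,0,0],[0,0.029,0.052,0,0,0,0],[0,0.031,0.056,0,0,0,0],[0,0.033,0.06,0,0,0,0],[0,0.033,0.06,0,0,0,0]],
  ],
)

```text
time: 9.8
tool_pos: [0.547, -0.1151, 0.0094]
eef_rot: [0.003, 0.858, 0.513, 0.0]
contact_force: [-1.3, -2.8, 4.0]
width: 0.0002
```

```bash
python3 - <<'E'
from h import *
t=capture('top');s=capture('side')
crop(t,'t8.png',150,110,200,150,4);crop(s,'s8.png',160,130,180,135,4)
print(observe()['tool_pos'],observe()['eef_rot'],observe()['contact_force'],observe()['width'])
E
```

```text
[ 0.54695479 -0.11505111  0.0092884 ] [2.32430004e-03 8.58566879e-01 5.12695971e-01 5.93890118e-04] [-1.95598386 -3.22267233  3.56948455] 0.0005263335977436261
```

View pics/t8.png

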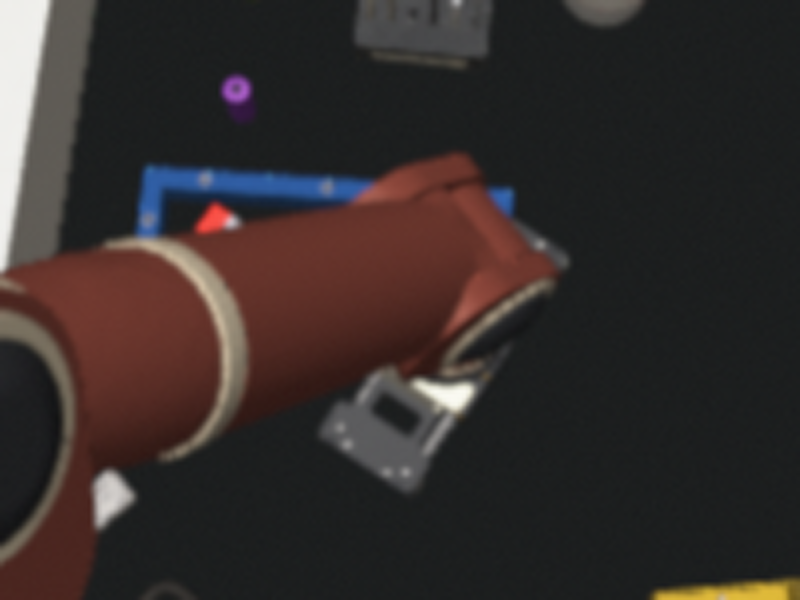

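View pics/s8.png

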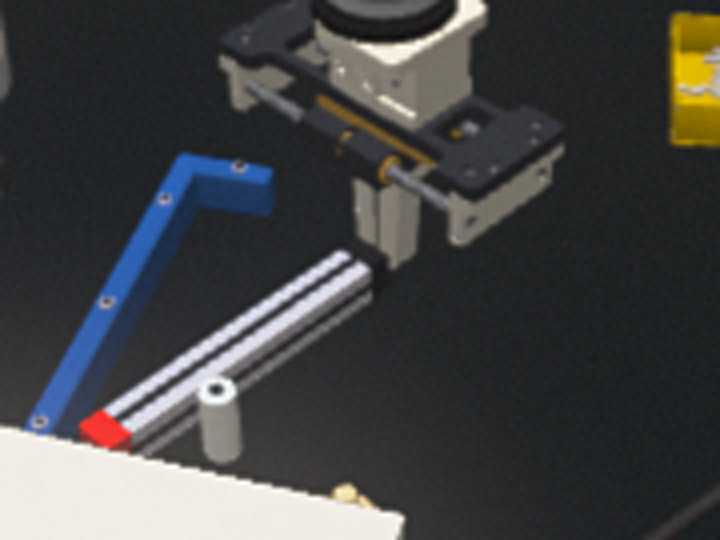

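>>> jog_arm(
  deltas=[
    [[0,0.0015,0.0025,0,0,0,0],[0,0.003,0.005,0,0,0,0],[0,0.0035,0.007,0,0,0,0],[0,0.0035,0.009,0,0,0,0],[0,0.0035,0.011,0,0,0,0],[0,0.0035,0.013,0,0,0,0],[0,0.0035,0.015,0,0,0,0],[0,0.0035,0.016,0,0,0,0],[0,0.0035,0.016,0,0,0,0]],
  ],
)

```text
time: 10.65
tool_pos: [0.5504, -0.0986, 0.0093]
eef_rot: [0.002, 0.858, 0.513, 0.001]
contact_force: [-1.0, -3.7, 2.4]
width: 0.0003
```

```bash
python3 - <<'E'
from h import *
t=capture('top');s=capture('side')
crop(t,'t9.png',150,130,100,75,8);crop(s,'s9.png',160,130,180,135,4)
print(observe()['tool_pos'],observe()['eef_rot'],observe()['contact_force'],observe()['width'])
E
```

```text
[ 0.55046375 -0.09861565  0.00926045] [1.99584973e-03 8.58479281e-01 5.12843888e-01 6.97682482e-04] [-1.63512608 -3.51329529  3.23797261] 0.0002896710632667545
```

View pics/t9.png

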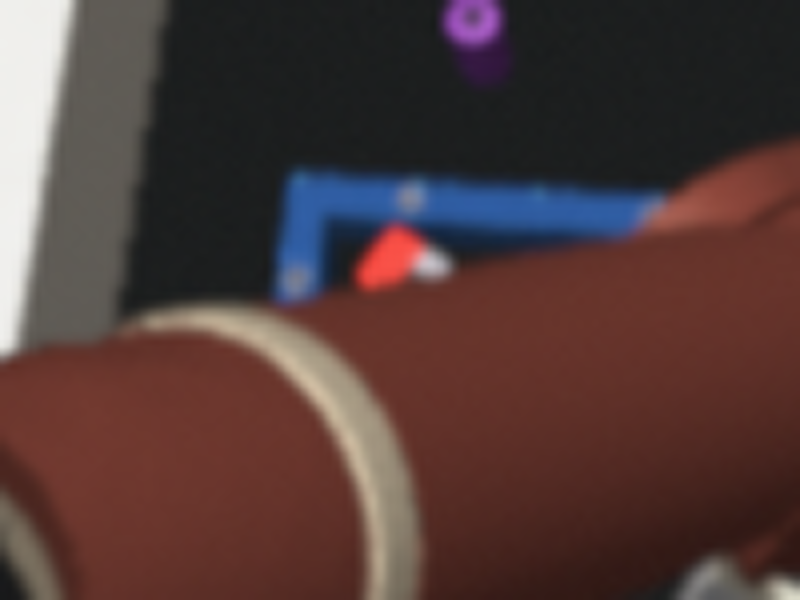

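View pics/s9.png

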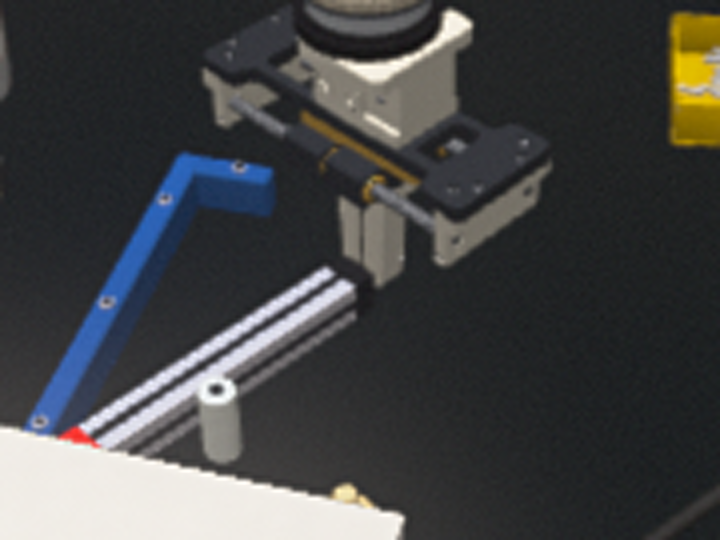

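>>> jog_arm(
  deltas=[
    [[0,-0.005,-0.009,0,0,0,0],[0,-0.01,-0.018,0.005,0,0,0],[0,-0.01,-0.018,0.04,0,0,0],[0.5,-0.01,-0.018,0.08,0,0,6],[0.5,-0.01,-0.01,0.09,0,0,13],[0.5,-0.008,0,0.09,0,0,20],[0.5,-0.006,0.02,0.09,0,0,27],[0.5,-0.004,0.04,0.09,0,0,34],[0.5,-0.002,0.06,0.09,0,0,41],[0.5,-0.002,0.069,0.09,0,0,48],[0.5,-0.002,0.069,0.09,0,0,55],[0.5,-0.002,0.069,0.09,0,0,62],[0.5,-0.002,0.069,0.09,0,0,69],[0.5,-0.002,0.069,0.09,0,0,76],[0.5,-0.002,0.069,0.09,0,0,83],[0.5,-0.002,0.069,0.09,0,0,89.3],[0.5,-0.002,0.069,0.09,0,0,89.3]],
  ],
)

```text
time: 12.17
tool_pos: [0.5477, -0.0294, 0.0994]
eef_rot: [0.0, 0.249, 0.968, 0.003]
contact_force: [1.2, -0.5, 0.3]
width: 0.0468
```

```bash
python3 - <<'E'
from h import *
t=capture('top');s=capture('side')
crop(t,'t10.png',150,110,200,150,4);crop(s,'s10.png',120,100,240,180,3)
print(observe()['tool_pos'],observe()['eef_rot'],observe()['contact_force'],observe()['width'])
E
```

```text
[ 0.54792802 -0.02942963  0.09928881] [3.77814862e-04 2.51763405e-01 9.67785686e-01 2.43145255e-03] [ 0.12918942  0.18620257 -0.49696784] 0.04613241471548817
```

View pics/t10.png

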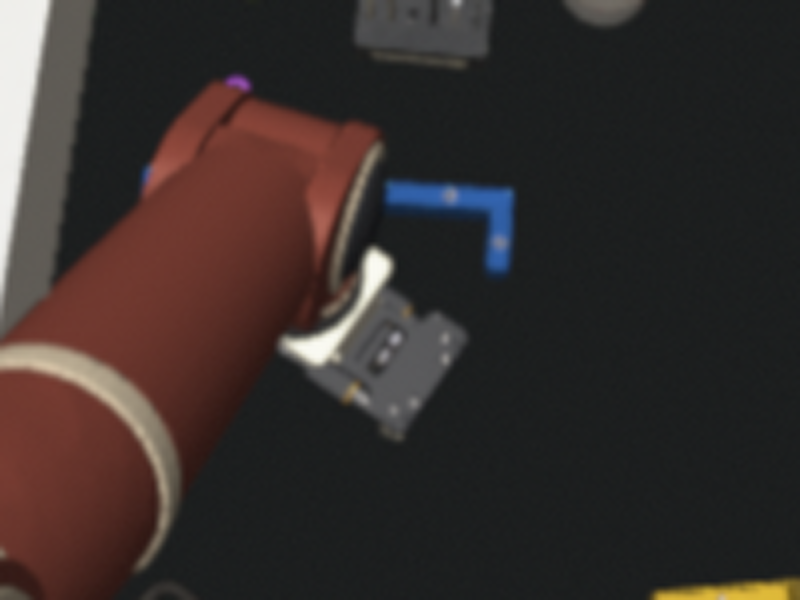

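View pics/s10.png

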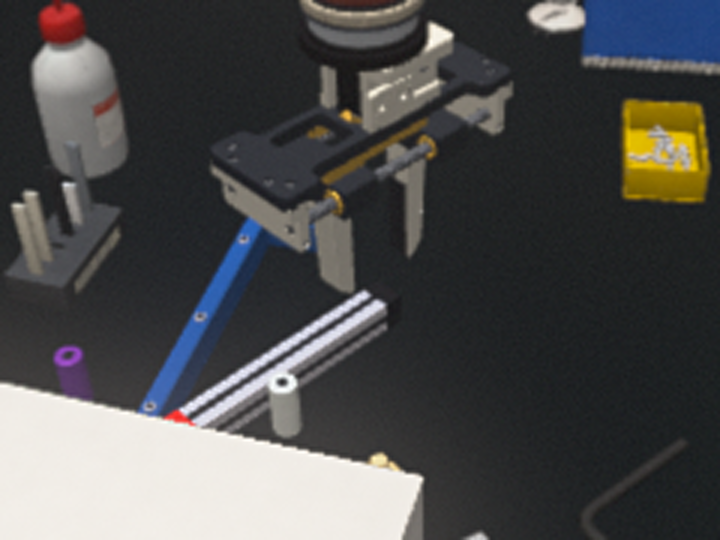

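```bash
python3 - <<'E'
from h import *
s=capture('side')
np.set_printoptions(precision=4,suppress=True)
g=lambda P:[(120+(u+.5)/3-.5,100+(v+.5)/3-.5) for u,v in P]
print(unproj(s,g([(364,291),(388,310),(178,411),(202,424),(400,297)]),.025))
T=np.array([.548,-.0295,0]);y=np.array([.487,.873,0]);x=np.array([.873,-.487,0])
P=[T+a*y+b*x for a in(-.041,-.023,.023,.041) for b in(-.0075,.0075)]
print(proj(s,P)*0+[(q-[120,100]+.5)*3-.5 for q in proj(s,P)])
E
```

```text
[[ 0.5729 -0.0817  0.025 ]
 [ 0.5498 -0.0668  0.025 ]
 [ 0.657   0.0658  0.025 ]
 [ 0.6368  0.0721  0.025 ]
 [ 0.5453 -0.0825  0.025 ]]
[[423.7056 346.5905]
 [409.2861 336.5237]
 [406.2351 359.053 ]
 [391.8272 348.7675]
 [359.8971 392.092 ]
 [345.5391 381.2161]
 [341.0753 405.5053]
 [326.7456 394.3852]]
```

>>> jog_arm(
  deltas=[
    [[0.5,0,0,-0.035,0,0,0],[0.5,0,0,-0.07,0,0,0],[0.5,0,0,-0.087,0,0,0],[0.5,0,0,-0.089,0,0,0],[0.5,0.006,-0.003,-0.089,0,0,0],[0.5,0.011,-0.006,-0.089,0,0,0],[0.5,0.016,-0.009,-0.089,0,0,0],[0.5,0.02,-0.012,-0.089,0,0,2],[0.5,0.024,-0.014,-0.089,0,0,4],[0.5,0.028,-0.017,-0.089,0,0,5.5],[0.5,0.032,-0.02,-0.089,0,0,7],[0.5,0.036,-0.023,-0.089,0,0,9],[0.5,0.04,-0.0255,-0.089,0,0,10.8],[0.5,0.044,-0.0275,-0.089,0,0,12.5],[0.5,0.048,-0.0295,-0.089,0,0,14],[0.5,0.052,-0.031,-0.089,0,0,16],[0.5,0.056,-0.033,-0.089,0,0,17.5],[0.5,0.06,-0.035,-0.089,0,0,19],[0.5,0.064,-0.0365,-0.089,0,0,20.8],[0.5,0.064,-0.0365,-0.089,0,0,20.8]],
  ],
)

```text
time: 13.98
tool_pos: [0.6122, -0.0664, 0.011]
eef_rot: [0.0, 0.072, 0.997, 0.002]
contact_force: [-4.3, 0.8, 1.9]
width: 0.0465
```

```bash
python3 - <<'E'
from h import *
t=capture('top');s=capture('side')
crop(s,'s11.png',120,100,240,180,3)
print(observe()['tool_pos'],observe()['eef_rot'],observe()['contact_force'],observe()['width'])
E
```

```text
[ 0.6121839  -0.06644907  0.01083971] [3.34948859e-04 7.29668349e-02 9.97332008e-01 2.14363089e-03] [-3.92536143 -0.08476491  1.92133729] 0.046319055896625654
```

View pics/s11.png

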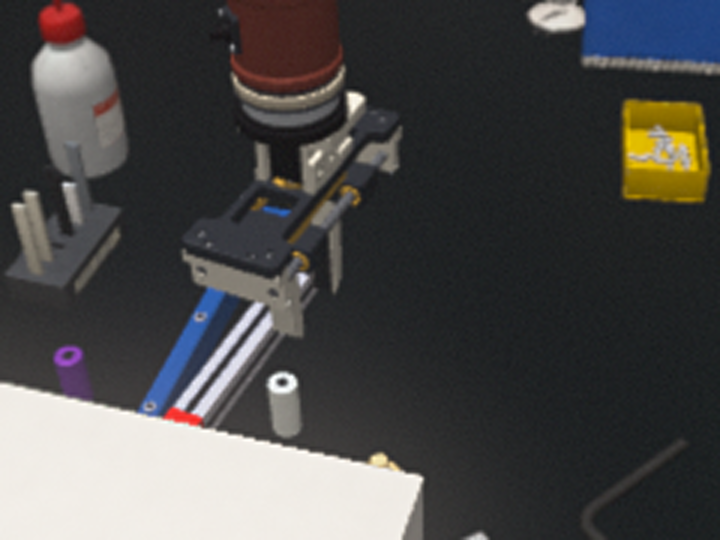

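>>> jog_arm(
  deltas=[
    [[0.5,0.004,-0.001,0,0,0,1.5],[0.5,0.008,-0.002,0,0,0,3],[0.5,0.012,-0.003,0,0,0,5],[0.5,0.016,-0.004,0,0,0,6.5],[0.5,0.02,-0.005,0,0,0,8],[0.5,0.023,-0.006,0,0,0,9],[0.5,0.026,-0.007,0,0,0,10],[0.5,0.026,-0.007,0,0,0,10]],
  ],
)

```text
time: 14.75
tool_pos: [0.6374, -0.0733, 0.0107]
eef_rot: [-0.001, -0.014, 1.0, 0.003]
contact_force: [-5.3, 0.7, 3.3]
width: 0.0462
```

```bash
python3 - <<'E'
from h import *
t=capture('top');s=capture('side')
crop(s,'s12.png',140,120,180,135,4)
print(observe()['tool_pos'],observe()['eef_rot'],observe()['contact_force'],observe()['width'])
E
```

```text
[ 0.63742095 -0.07332305  0.01067029] [-8.99566570e-04 -1.40141696e-02  9.99898287e-01  2.49185427e-03] [-6.29668398  0.88047899  2.50114398] 0.046428992956853474
```

View pics/s12.png

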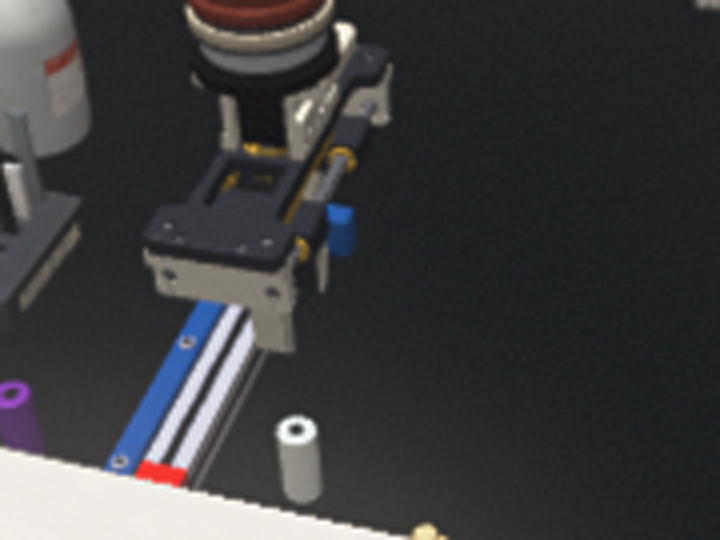

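>>> jog_arm(
  deltas=[
    [[0.5,0.001,0,0,0,0,0],[0.5,0.002,0,0,0,0,0],[0.5,0.003,0,0,0,0,0],[0.5,0.003,0,0,0,0,0]],
  ],
)

```text
time: 15.18
tool_pos: [0.6374, -0.0733, 0.0107]
eef_rot: [-0.004, -0.014, 1.0, 0.003]
contact_force: [-9.4, 0.8, 7.1]
width: 0.0465
```

>>> jog_arm(
  deltas=[
    [[0.5,-0.005,0,0,0,0,0],[0.5,-0.01,0,0,0,0,0],[0.5,-0.01,0.015,0,0,0,0],[0.5,-0.01,0.03,0,0,0,0],[0.5,-0.01,0.047,0,0,0,0],[0.5,-0.01,0.047,0,0,0,0],[0.5,-0.006,0.047,0,0,0,0],[0.5,-0.003,0.047,0,0,0,0],[0.5,-0.001,0.047,0,0,0,0],[0.5,0.001,0.047,0,0,0,0],[0.5,0.002,0.047,0,0,0,0],[0.5,0.002,0.047,0,0,0,0]],
  ],
)

```text
time: 16.18
tool_pos: [0.6361, -0.0282, 0.0104]
eef_rot: [-0.008, -0.013, 1.0, 0.002]
contact_force: [-5.1, -0.5, 5.3]
width: 0.0464
```

Back off, lift and move aside for a look.

>>> jog_arm(
  deltas=[
    [[0.5,-0.006,0,0,0,0,0],[0.5,-0.012,0,0,0,0,0],[0.5,-0.012,0,0.035,0,0,0],[0.5,-0.012,0,0.07,0,0,0],[0.5,-0.012,-0.01,0.11,0,0,0],[0.5,-0.03,-0.04,0.14,0,0,0],[0.5,-0.05,-0.07,0.15,0,0,0],[0.5,-0.07,-0.1,0.15,0,0,0],[0.5,-0.09,-0.13,0.15,0,0,0],[0.5,-0.1,-0.165,0.15,0,0,0],[0.5,-0.11,-0.2,0.15,0,0,0],[0.5,-0.11,-0.24,0.15,0,0,0],[0.5,-0.11,-0.28,0.15,0,0,0],[0.5,-0.11,-0.28,0.15,0,0,0],[0.5,-0.11,-0.28,0.15,0,0,0]],
  ],
)

```text
time: 17.43
tool_pos: [0.5246, -0.3127, 0.1602]
eef_rot: [-0.008, -0.009, 1.0, 0.001]
contact_force: [1.8, 1.4, -0.0]
width: 0.0467
```

```bash
python3 - <<'E'
from h import *
t=capture('top');s=capture('side')
crop(t,'t13.png',150,110,200,150,4);crop(s,'s13.png',140,120,180,135,4)
print(observe()['tool_pos'],observe()['eef_rot'],observe()['contact_force'],observe()['width'])
E
```

```text
[ 0.52632267 -0.30740563  0.16017734] [-0.00792815 -0.01298543  0.99988008  0.00288889] [ 0.30606448  1.08044484 -0.06309717] 0.04649699858610409
```

View pics/t13.png

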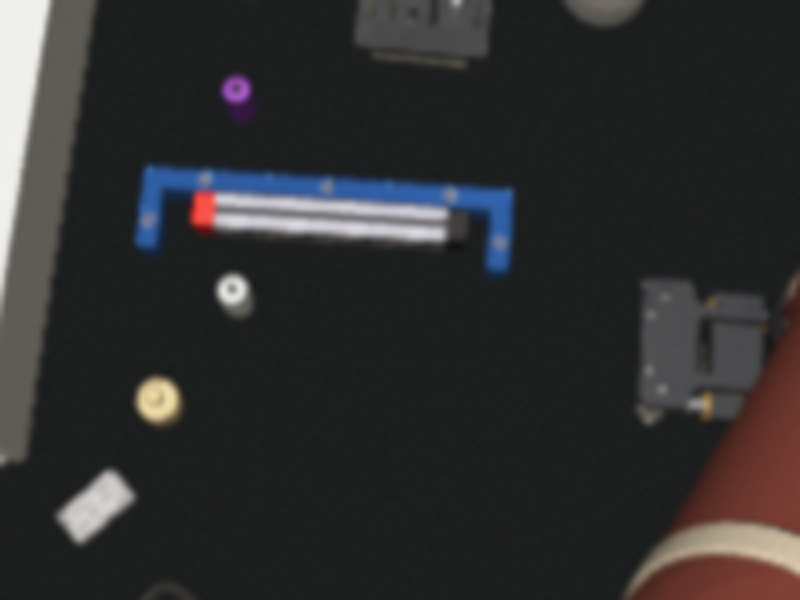

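View pics/s13.png

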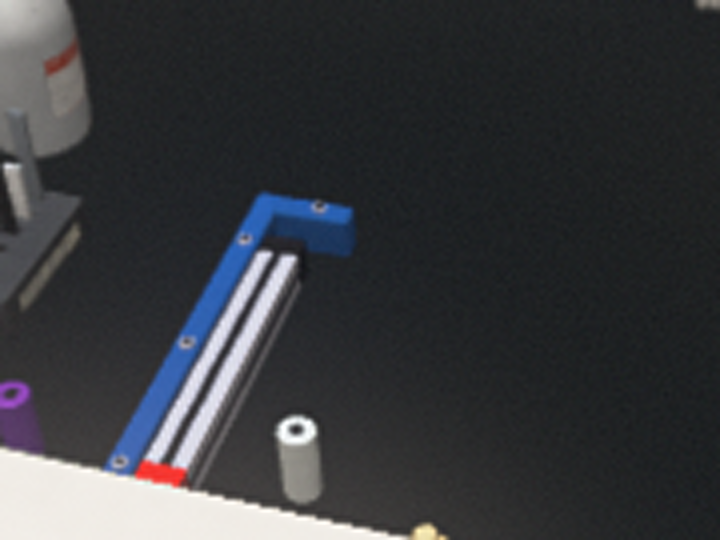

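```bash
python3 - <<'E'
from h import *
t=capture('top');s=capture('side')
a=cv2.resize(t['pixels'][145:180,180:285,::-1],None,fx=7,fy=7,interpolation=cv2.INTER_CUBIC)
b=cv2.resize(s['pixels'][165:245,160:235,::-1],None,fx=4,fy=4,interpolation=cv2.INTER_CUBIC)
o=np.zeros((570,740,3),np.uint8);o[:245,:735]=a;o[248:568,:300]=b;cv2.imwrite('pics/z14.png',cv2.convertScaleAbs(o,alpha=1.6,beta=20))
# blue/profile boundary along columns in top
E
```

```text
(no output)
```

View pics/z14.png

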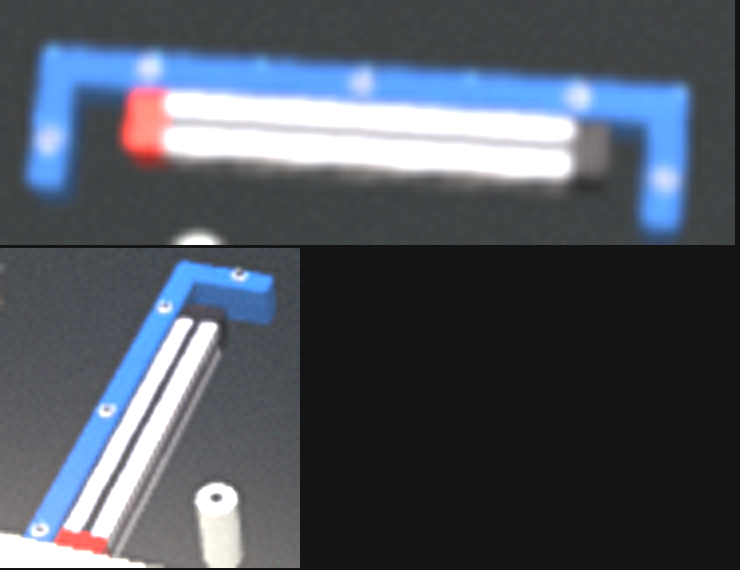

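```bash
python3 -c "
from rig import *
print(finish_job())"
```

```text
the job is handed in; nothing more can be done
None
```

The profile is in the gauging bay, and I handed the job in at about 17.5 s of the 72 s allowed. I only pushed it with the fingers; it was never gripped or lifted.

- **Angling and entry:** I turned the profile to about 30° to the fence with the open fingers. I then pushed it lengthwise from the black end until the red end was behind the white post, with the black end still outside.
- **Closing:** I pushed the black end in until the profile lay along the back fence, then pressed it at its middle.

**Last checks:**
- **Final position:** Both cameras show the whole length along the fence, with no gap visible at about 0.7 mm per pixel. The red end is on the post's side and both ends are clear of the cheeks.
- **Contact with the fence:** The tool stopped at the same depth in the final pushes, towards the black end and at the middle. The push force in that direction reached about 9 N and 5 N. I did not press the red end itself, because the post is in front of it.
- **Other objects:** The post, weight and jaw insert show in the same places in the top picture before and after. I did not check the screw bin's position in the last pictures, but the tool stayed well away from it when low.
- **Robot:** It is clear of everything, with the fingertips about 160 mm above the worktop.

No check failed. Early position readings from the two cameras differed by up to about 1 cm at the profile's ends, because I had marked the end caps' inner edges in the side view, so I relied on the top view there.

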